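# Unhook the gauge unit from its keyhole studs

### The job

Take the unit with the round pressure gauge off the standing steel panel: raise it until the studs sit in the wide lower ends of its two keyholes, draw it off the studs, and stand it upright on the floor of the shallow steel tray. Set it down rather than dropping it, and leave the other hanging unit where it is.

Things in the scene. Friction and masses are not known exactly. Their poses are not given: they have to be found in the camera images.
- gauge_unit: Unit to take off: white box 54 wide (y), 56 deep (x), 90 mm tall, 0.2-0.4 kg, with a round black-rimmed gauge 46 mm across standing 12 mm out of its front (+x). Origin: centre of the box's underside, z up. Behind the box, x = -28 to -32 mm, a back plate 122 wide, 90 mm tall makes an ear with a keyhole on both sides. It hangs with its underside 40 mm above the table, and can stand on it.
- unit_keyholes (a point): On the gauge unit, midway between the wide ends of its two keyholes: x = -30, y = 0, z = 35 mm from its origin; axes as the unit's. Keyholes lie 44 mm to both sides: wide end 22 wide, 30 mm tall; above it a slot 9 wide, 20 mm long, in whose top the stud hangs. Raise the unit 24 to 40 mm (best 32) and the stud heads pass through; then it comes off along its +x (30 mm clears them well).
- unit_grip (a point): On the gauge unit, where it is well gripped from above by the plain sides of its box (54 mm apart along y): x = 0, y = 0, z = 68 mm from its origin, 22 mm below the box's top; axes as the unit's.
- knob_unit: The other unit, to be left hanging: the same white back plate with keyholes, but a smaller box, 54 wide, 36 deep and 60 mm tall, with two small grey knobs on its front. Origin: on the underside, 32 mm in front of the plate's rear face, as in the gauge unit. It hangs 190 mm from the gauge unit, centre to centre, on either side.
- panel: Fixed standing steel panel 330 wide (y), 6 thick, 135 mm tall, foot 75 mm deep behind. Origin: table height, mid width, in the face on which the units hang; +x points out of it, away from the robot within about 20 degrees. Four level studs at y = +-51, +-139 mm, 107 mm up: shank 6 mm thick, 6.5 long, then a head 14 mm across, 4 thick. Hanging units' axes are parallel to the panel's.
- tray: Fixed shallow open tray of bare steel sheet, 180 (x) by 240 (y) by 28 mm tall, walls and floor 4 mm thick. Origin: centre of its underside, on the table; z up. It lies on the other side of the bench's middle from the panel. The black plastic bin, 100 mm tall, further out is not meant.

How it is judged:
By the outcome, as a careful person would: the job done as asked, in the order asked, and still so for the second after the job is handed in, with the robot touching nothing.
It also fails if it takes over 40 s, if anything falls off the work surface, if the arm or the gripper's body presses on something with over 40 N, if the wrist force passes 120 N, or if a joint passes its speed limit or range.

### The arm

A 6-joint arm with a two-finger parallel gripper is mounted at the origin on the work surface. World frame = base frame: x ahead of the robot, y to its left, z up, the work surface at z = 0. Lengths are in m, angles in rad, forces in N, time in s.
With the tool pointing down it reaches from about 0.35 to 0.925 m from the base axis. Payload 6.4 kg.
Tool frame: the origin (TCP) lies at the very end of the fingers, on their centre line; the grasp point (between the pads) lies 19 mm behind it; z points along the fingers, y is the line along which they close (so a half turn about z gives the same grasp; the last joint's range is limited). The gripper opens to 94 mm and grips with 3 to 60 N. Pads are 16 mm wide; open, the fingers measure 119 mm over their backs; the gripper's body (75 mm by 177 mm) begins 78 mm behind the grasp point.
Start: joints at [1.173, 0.245, 1.558, -0, 1.339, -0.174], TCP at [0.144, 0.634, 0.205] pointing down, gripper open.
Joint ranges: [-3.13, 3.13], [-1.02, 2.26], [0.13, 2.54], [-0.95, 4.09], [0.21, 2.88], [-2.74, 2.74]. Speed limits (rad/s): [2.57, 2.57, 3.14, 3.14, 3.14, 3.14].

### API

Orientations are given as a 3x3 rotation matrix whose columns are the frame's x, y, z axes.
In Python, from plant import ctrl gives the robot as it stands. Calls block until the motion is done:
- ctrl.move_to(position, orientation): joint-space move of the TCP to a pose.
- ctrl.move_straight(position, max_speed=0.15, orientation=None, stop_force=None): straight line of the TCP; orientation=None keeps the orientation; max_speed is the mean speed in m/s. With stop_force (N) it stops when the force on the tool has changed by that much, and returns True; else False.
- ctrl.set_joints(angles): joint-space move.
- ctrl.command_gripper(opening, newtons=None): opening from 0.0 (shut) to 1.0 (fully open); newtons is the grip in N (None keeps the last); returns when the fingers have stopped.
- ctrl.wait(seconds).
- ctrl.inverse_kinematics(position, orientation): joint angles nearest the present ones, or None.
- ctrl.state(): the state.
- ctrl.read_camera(name): name is "side" or "top" or "wrist"; returns (picture, depth): 420x560x3 uint8, red, green, blue; 420x560 float32, m along the optical axis (not along the pixel's ray), 0 where there is no reading.
- ctrl.camera_params(name): a dict with "camera_matrix" (3x3 intrinsics, pixels), "rvec" (rotation vector, rad) and "tvec" (3), from world to camera coordinates, as OpenCV has them. Camera axes: x right, y down, z forward; pixel columns grow to the right and rows downward; lengths in m; the calibration is good to about 2 mm. A picture is of the moment at which its call begins: read the wrist's pose just before it. camera_params takes no time and is no camera call; for the wrist camera it gives the pose at the moment of the call.
A pose or a line that the arm cannot do raises ctrl.Unreachable and nothing moves.
- ctrl.job_done(): hands the job in; it is judged then, once.
Trained networks look in the newest picture that a camera, given by its name, has taken for a name from the list of things; names that differ only in an ending like _2 or _b are one class to them, and where a whole thing is asked for, a point or a joint stands for the part that bears it (a point fixed in the world has none). Each returns a list of dicts, best first, with "confidence" (0 to 1); they miss things now and then, are a little off and sometimes report something else, mostly with a low value. They report only what shows in the picture. A call takes as long as a camera call.
- ctrl.boxes_of(camera, target): "position" ([x, y, z] in m, in the coordinates of the camera as it stood for that picture, good to about 4 mm: the middle of the surface that is visible of it).
- ctrl.masks_of(camera, target): "region" (420x560 bool, what is visible of it).
The state is a dict: "time_s": time; "joint_positions": joint angles; "joint_velocities": joint speeds; "tau": joint torques, N m; "position": TCP position; "tcp_rot": TCP orientation; "wrist_force": force on the tool from outside, world axes, zero at the start; "ft_torque": the same for the moment, N m; "opening": opening from 0.0 (shut) to 1.0 (fully open); "finger_force": force on a finger pad.
Only numpy, scipy, OpenCV 4.12 (cv2) and the standard library are available. Lean on these libraries where they do the work, as an engineer would, in place of code of your own. Each camera call takes 0.05 s, during which the arm holds its last target. There are 200 camera calls.

## Working session

There is one attempt and no reset: what is moved stays moved. The work goes in short steps, each a Python script; the robot and the scene stay as the last script left them, time stands still between calls to the robot, and variables do not carry over. Pictures are saved under pics/ and viewed, at most 10 in all, crops included, and the job is handed in when it is done.

```bash
ls; mkdir -p pics
cat > h.py <<'E'
import numpy as np, cv2
from plant import ctrl
def cam(n):
    p=ctrl.camera_params(n); im,d=ctrl.read_camera(n)
    return im,d,p
def toworld(p,X):
    R=cv2.Rodrigues(np.array(p["rvec"],float))[0]
    return (np.asarray(X)-np.ravel(p["tvec"]))@R
def cloud(d,p,m=None):
    K=np.array(p["camera_matrix"]); ok=d>0
    if m is not None: ok&=m
    v,u=np.nonzero(ok); z=d[ok]
    return toworld(p,np.c_[(u-K[0,2])/K[0,0]*z,(v-K[1,2])/K[1,1]*z,z]),u,v
E
python3 - <<'E'
from h import *
np.set_printoptions(precision=4,suppress=True)
ims=[]
for n in ["top","side"]:
    im,d,p=cam(n); ims.append(im)
    np.savez(f"{n}.npz",im=im,d=d,**{k:np.array(v) for k,v in p.items()})
    print(n,toworld(p,[0,0,0]))
    for t in ["gauge_unit","knob_unit","panel","tray"]:
        for b in ctrl.boxes_of(n,t)[:2]: print(n,t,round(b["confidence"],2),toworld(p,b["position"]))
    for t in ["gauge_unit","knob_unit","panel","tray"]:
        for i,b in enumerate(ctrl.masks_of(n,t)[:1]):
            m=b["region"]; np.save(f"{n}_{t}.npy",m)
            c,u,v=cloud(d,p,m)
            print(n,t,round(b["confidence"],2),m.sum(),np.percentile(c,[2,50,98],axis=0).ravel(),u.min(),u.max(),v.min(),v.max())
    cv2.imwrite(f"pics/{n}.png",im[:,:,::-1])
print(ctrl.state()["time_s"])
E
```

```text
pics
top [ 0.3176 -0.0044  1.1158]
top gauge_unit 0.64 [ 0.5956 -0.2855  0.1284]
top knob_unit 0.7 [ 0.5589 -0.1054  0.0988]
top panel 0.76 [ 0.5235 -0.2161  0.0026]
top tray 0.86 [0.52   0.2253 0.0065]
top gauge_unit 0.76 873 [ 0.5657 -0.3269 -0.0002  0.6    -0.2865  0.1279  0.6715 -0.2649  0.133 ] 385 421 168 200
top knob_unit 0.7 397 [ 0.5307 -0.1479  0.0497  0.5578 -0.1067  0.0997  0.5828 -0.0648  0.1324] 304 347 199 219
top panel 0.59 5610 [ 0.4592 -0.3718  0.0017  0.5231 -0.2146  0.0071  0.5691 -0.0539  0.1354] 298 438 193 261
top tray 0.97 7132 [0.4249 0.1086 0.     0.5187 0.2296 0.0048 0.6143 0.3482 0.0293] 136 242 195 278
side [0.3533 0.5723 0.7217]
side gauge_unit 0.68 [ 0.6034 -0.2714  0.1101]
side knob_unit 0.89 [ 0.5594 -0.0869  0.1017]
side panel 0.56 [ 0.5196 -0.1988  0.0059]
side tray 0.85 [0.5183 0.2356 0.0022]
side gauge_unit 0.81 904 [ 0.562  -0.3214  0.0452  0.5986 -0.2741  0.1105  0.6342 -0.2468  0.1314] 272 301 102 145
side knob_unit 0.6 569 [ 0.5289 -0.1479  0.039   0.5564 -0.0894  0.0951  0.5833 -0.0568  0.1307] 270 294 145 196
side panel 0.86 3618 [ 0.4577 -0.3775  0.0031  0.5198 -0.2012  0.0074  0.5697 -0.0491  0.1351] 286 328 98 222
0.9
```

View pics/top.png

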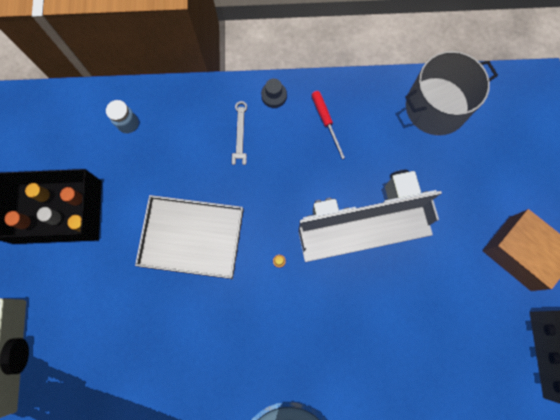

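View pics/side.png

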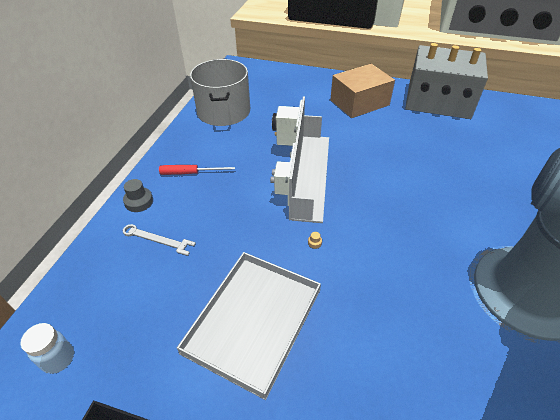

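The top picture shows the gauge unit at about (405,185), the knob unit at (325,207), the panel around (370,230) and the tray at (190,237). A pot stands near the gauge unit, at (445,90). Next I'll fit the geometry from the depth readings.

```bash
cat > fit.py <<'E'
from h import *
np.set_printoptions(precision=4,suppress=True)
a={n:np.load(n+".npz") for n in ["top","side"]}
for n in a:
    q=a[n]; c,u,v=cloud(q["d"],q)
    def sel(x0,x1,y0,y1,z0,z1): 
        return c[(c[:,0]>x0)&(c[:,0]<x1)&(c[:,1]>y0)&(c[:,1]<y1)&(c[:,2]>z0)&(c[:,2]<z1)]
    p=sel(.48,.62,-.4,-.02,.13,.14)
    k=np.load(f"{n}_gauge_unit.npy"); g=cloud(q["d"],q,k)[0]; g=g[(g[:,2]>.122)&(g[:,2]<.138)]
    for nm,s in [("panel top",p),("gauge top",g),("tray rim",sel(.38,.66,.07,.39,.022,.034)),("tray floor",sel(.46,.58,.17,.29,0,.01))]:
        r=cv2.minAreaRect((s[:,:2]*1000).astype(np.float32)); print(n,nm,len(s),r,np.median(s[:,2]))
    if n=="top":
        s=sel(.6,1.0,-.55,-.2,.02,.4); s=s[(s[:,0]>.68)]
        print("pot",s.min(0),np.percentile(s,99,axis=0));
E
python3 fit.py
```

```text
top panel top 663 ((575.9259033203125, -203.67601013183594), (63.65473937988281, 328.64947509765625), 9.401991844177246) 0.13310771335208194
top gauge top 599 ((595.3448486328125, -284.826416015625), (60.06060028076172, 75.66349029541016), 10.67678165435791) 0.12908833698844777
top tray rim 641 ((518.1115112304688, 227.01324462890625), (241.439208984375, 180.5991668701172), 80.2327880859375) 0.02753704426652599
top tray floor 2154 ((520.0144653320312, 230.00143432617188), (119.83222961425781, 120.00569152832031), 0.02976839244365692) 0.0044320143684259345
pot [ 0.7646 -0.5498  0.02  ] [ 0.9328 -0.3302  0.1317]
side panel top 349 ((576.9632568359375, -205.6851043701172), (62.89772415161133, 331.43353271484375), 9.522172927856445) 0.13372903560503716
side gauge top 340 ((589.9083251953125, -257.4826354980469), (60.34956741333008, 181.34133911132812), 10.562386512756348) 0.12935570915765243
side tray rim 1178 ((518.4609985351562, 223.288330078125), (240.81329345703125, 180.53257751464844), 80.2520751953125) 0.026854209051296818
side tray floor 3552 ((519.9937133789062, 229.97988891601562), (119.9199447631836, 119.97502136230469), 89.99150085449219) 0.003630808936981
```

```bash
cat >> h.py <<'E'
def Rdown(yaw,flip):
    c,s=np.cos(yaw),np.sin(yaw); f=-1 if flip else 1
    x=f*np.array([c,s,0]); z=np.array([0,0,-1.]); return np.c_[x,np.cross(z,x),z]
E
python3 - <<'E'
from h import *
np.set_printoptions(precision=4,suppress=True)
s=ctrl.state(); print(s["tcp_rot"])
P=[0.595,-0.285,0.27]
for f in (0,1): print(f,ctrl.inverse_kinematics(P,Rdown(np.radians(9.7),f)),ctrl.inverse_kinematics([.52,.227,.2],Rdown(np.radians(-9.8),f)))
f=min((0,1),key=lambda f:abs(ctrl.inverse_kinematics(P,Rdown(np.radians(9.7),f))[5]))
print(f)
ctrl.move_to(P,Rdown(np.radians(9.7),f))
im,d,p=cam("wrist"); np.savez("w1.npz",im=im,d=d,**{k:np.array(v) for k,v in p.items()})
cv2.imwrite("pics/w1.png",im[:,:,::-1])
print(ctrl.state()["time_s"],ctrl.state()["wrist_force"])
c,u,v=cloud(d,p)
for t in ["gauge_unit","unit_grip","unit_keyholes"]:
    for b in ctrl.boxes_of("wrist",t)[:1]: print(t,b["confidence"],toworld(p,b["position"]))
g=c[(abs(c[:,2]-.131)<.005)&(c[:,0]>.5)&(c[:,0]<.7)]
print(len(g),np.percentile(g,[1,99],axis=0))
np.save("g.npy",g)
E
```

```text
[[-0.9751  0.2219  0.    ]
 [ 0.2219  0.9751  0.    ]
 [-0.      0.     -1.    ]]
0 [-0.6182  0.2235  1.4656 -0.      1.4526  0.7833] [ 0.2118  0.0581  1.7771 -0.      1.3064  1.9537]
1 [-0.6182  0.2235  1.4656 -0.      1.4526 -2.3583] [ 0.2118  0.0581  1.7771 -0.      1.3064 -1.1879]
0
4.5167 [ 0.0793  0.8962 -0.0652]
gauge_unit 0.86 [ 0.5944 -0.2962  0.132 ]
unit_grip 0.55 [ 0.5981 -0.2932  0.1261]
unit_keyholes 0.96 [ 0.5969 -0.3     0.1286]
4795 [[ 0.5244 -0.3633  0.1267]
 [ 0.6279 -0.0564  0.1359]]
```

View pics/w1.png

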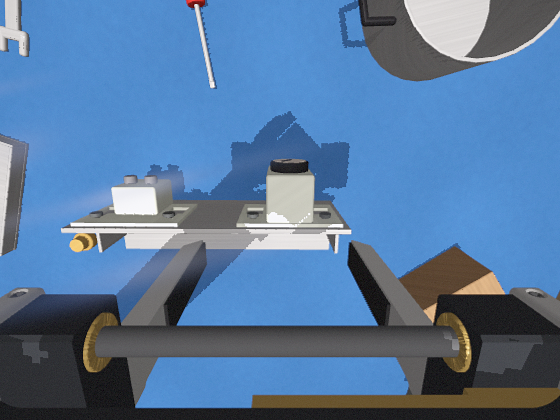

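The wrist view looks along the panel's +x. The gauge box top is at (290,187), the plate and panel top edges are at v≈205-230, and the knob unit is at (142,197). I'll fit the yaw and box centre from this picture.

Run:
```python
from h import *
np.set_printoptions(precision=4,suppress=True)
q=np.load("w1.npz"); c,u,v=cloud(q["d"],q)
# panel top edge
def line(m):
    return cv2.fitLine((c[m][:,:2]).astype(np.float32),cv2.DIST_HUBER,0,.001,.001).ravel()
pt=(c[:,2]>.131)&(c[:,2]<.140)&(v>215)&(v<240)&(u>50)&(u<360)
print("panel z",np.percentile(c[pt][:,2],[5,50,95]),line(pt),pt.sum())
l=line(pt); yaw=np.arctan2(-l[0]*np.sign(l[1]),abs(l[1])); print("yaw deg",np.degrees(yaw))
ex=np.array([np.cos(yaw),np.sin(yaw)]); ey=np.array([-ex[1],ex[0]])
w=c[:,:2]@np.c_[ex,ey]
print("panel x,y",np.percentile(w[pt],[1,50,99],axis=0))
bx=(u>255)&(u<325)&(v>160)&(v<225)&(c[:,2]>.123)&(c[:,2]<.136)
print("box z",np.median(c[bx][:,2]),bx.sum())
bp=bx&(v<200)
print("box top only y,x",np.percentile(w[bp],[0,1,50,99,100],axis=0)); r=cv2.minAreaRect((c[bp&(v>172)][:,:2]*1000).astype(np.float32));print(r)
fg=(u>255)&(u<325)&(v>160)&(v<225)&(c[:,2]>.03)&(c[:,2]<.136); print("front x",np.percentile(w[fg][:,0],[90,95,99,100]))
for uu in (280,295): # profile
    m=(u==uu)&(v>155)&(v<245); print(np.c_[v[m],w[m],c[m][:,2]][::4])
```

```text
panel z [0.1312 0.1353 0.1366] [ 0.1686 -0.9857  0.5463 -0.1866] 1992
yaw deg 9.707847
panel x,y [[ 0.5029 -0.461 ]
 [ 0.5071 -0.3096]
 [ 0.5209 -0.1396]]
box z 0.1302813032223912 2493
box top only y,x [[ 0.5412 -0.4225]
 [ 0.5416 -0.4215]
 [ 0.5562 -0.3956]
 [ 0.5691 -0.3691]
 [ 0.5692 -0.369 ]]
((613.9821166992188, -296.4452819824219), (28.035001754760742, 53.514522552490234), 9.647783279418945)
front x [0.5724 0.5776 0.581  0.5817]
[[156.       0.5765  -0.3861   0.0018]
 [160.       0.5813  -0.3849   0.0973]
 [164.       0.5789  -0.3847   0.1159]
 [168.       0.5744  -0.3847   0.1163]
 [172.       0.5696  -0.3848   0.1149]
 [176.       0.5673  -0.3846   0.1289]
 [180.       0.5632  -0.3846   0.1306]
 [184.       0.5586  -0.3846   0.1299]
 [188.       0.5543  -0.3846   0.1307]
 [192.       0.5497  -0.3847   0.1302]
 [196.       0.5448  -0.3847   0.1291]
 [200.       0.5405  -0.3847   0.1302]
 [204.       0.5359  -0.3847   0.1306]
 [208.       0.5313  -0.3847   0.1306]
 [212.       0.5264  -0.3848   0.13  ]
 [216.       0.5218  -0.3848   0.1306]
 [220.       0.5168  -0.3848   0.1297
[... 434 characters left out ...]
176.       0.5674  -0.4011   0.1294]
 [180.       0.5629  -0.4012   0.1287]
 [184.       0.5586  -0.4012   0.1296]
 [188.       0.5544  -0.4012   0.1311]
 [192.       0.5494  -0.4014   0.1292]
 [196.       0.5451  -0.4014   0.1304]
 [200.       0.5405  -0.4015   0.1302]
 [204.       0.5359  -0.4016   0.1305]
 [208.       0.5311  -0.4017   0.1299]
 [212.       0.5267  -0.4017   0.1308]
 [216.       0.5219  -0.4018   0.1309]
 [220.       0.5172  -0.4019   0.1309]
 [224.       0.5125  -0.402    0.1312]
 [228.       0.5085  -0.4019   0.1338]
 [232.       0.5043  -0.4018   0.1355]
 [236.       0.4496  -0.4107   0.0063]
 [240.       0.4427  -0.4108   0.0063]
 [244.       0.436   -0.4109   0.0068]]
```

```bash
cat >> h.py <<'E'
YAW=np.radians(9.7); EX=np.array([np.cos(YAW),np.sin(YAW),0]); EY=np.array([-EX[1],EX[0],0])
G=EX*.5413-EY*.3955; RG=Rdown(YAW,0); UP=np.array([0,0,1.])
def rep(t):
    s=ctrl.state(); print(t,round(s["time_s"],2),"tcp",s["position"],"F",s["wrist_force"],"op",round(s["opening"],3),"ff",s["finger_force"])
E
python3 - <<'E'
from h import *
np.set_printoptions(precision=4,suppress=True)
print(G)
ctrl.move_straight(G+UP*.16,.2,RG); rep("above")
print(ctrl.move_straight(G+UP*.089,.08,stop_force=8)); rep("down")
ctrl.command_gripper(0.45,25); rep("grip")
E
```

```text
[ 0.6002 -0.2986  0.    ]
above 5.38 tcp [ 0.6008 -0.299   0.1613] F [-0.3293  0.6647 -0.9643] op 0.998 ff 0.0
False
down 6.41 tcp [ 0.6006 -0.299   0.0897] F [-0.1507  0.4958 -0.4831] op 1.004 ff 0.0
grip 7.11 tcp [ 0.6003 -0.2986  0.089 ] F [ 0.1558 -0.1556 -0.0445] op 0.572 ff 24.99006539583206
```

Run:
```python
from h import *
np.set_printoptions(precision=4,suppress=True)
p=ctrl.state()["position"].copy() if hasattr(ctrl.state()["position"],'copy') else np.array(ctrl.state()["position"])
p=np.array([G[0],G[1],.089])
s=ctrl.move_straight(p+UP*.032,.05,stop_force=20); rep(f"lift {s}")
ctrl.wait(.2); rep("settled")
if not s:
    s=ctrl.move_straight(p+UP*.032+EX*.025,.05,stop_force=10); rep(f"out {s}")
im,d,q=cam("wrist"); np.savez("w2.npz",im=im,d=d,**{k:np.array(v) for k,v in q.items()})
cv2.imwrite("pics/w2.png",im[:,:,::-1])
```

```text
lift False 7.9 tcp [ 0.6001 -0.2987  0.121 ] F [ 1.4519  0.0086 -3.9881] op 0.573 ff 24.992369413375854
settled 8.1 tcp [ 0.6002 -0.2986  0.1208] F [ 1.9936 -0.9829 -1.9311] op 0.572 ff 24.992260336875916
out False 8.75 tcp [ 0.6249 -0.2943  0.1208] F [-0.5628  0.2982 -4.1838] op 0.573 ff 24.990499913692474
```

View pics/w2.png

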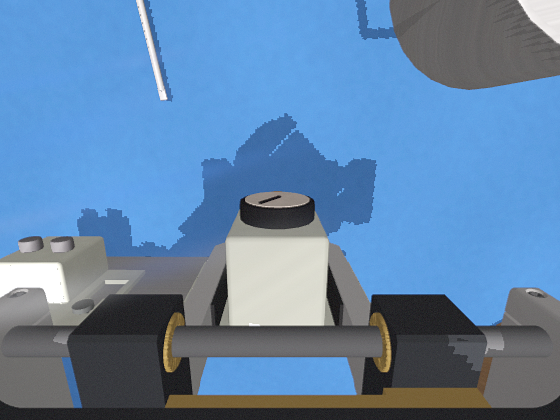

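The picture shows the unit held upright in the fingers, box top at (278,275). It is clear of the panel, and the knob unit at (50,265) is still hanging. Now I'll carry it to the tray.

Run:
```python
from h import *
np.set_printoptions(precision=4,suppress=True)
p=np.array([G[0],G[1],.121])
s=ctrl.move_straight(p+EX*.07,.1,stop_force=12); rep(f"out {s}")
ctrl.move_straight(p+EX*.07+UP*.14,.15); rep("up")
T=np.array([.519,.226,0]); RT=Rdown(np.radians(-9.8),0)
ctrl.move_straight(T+UP*.261,.2,RT); rep("over")
ctrl.move_straight(T+UP*.09,.12); ctrl.wait(.3); rep("low")
im,d,q=cam("side"); cv2.imwrite("pics/s2.png",cv2.resize(im[180:420,120:440,::-1],None,fx=2,fy=2))
```

```text
out False 9.4 tcp [ 0.6689 -0.2868  0.1207] F [ 1.2321 -0.4392 -3.6694] op 0.574 ff 24.990450739860535
up 10.48 tcp [ 0.6685 -0.2865  0.2592] F [-1.0487  0.4508 -4.3299] op 0.572 ff 24.990494549274445
over 13.31 tcp [0.5192 0.2256 0.261 ] F [-0.2068 -0.1586 -3.7688] op 0.574 ff 24.990509748458862
low 15.18 tcp [0.5192 0.226  0.0903] F [-0.1914 -0.5994 -3.7257] op 0.569 ff 24.990505278110504
```

View pics/s2.png

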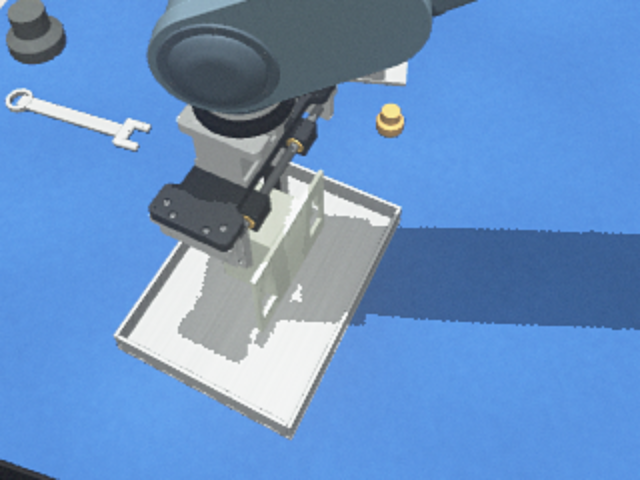

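The unit is upright over the middle of the tray, with its back plate at (290,240) well inside the walls. I'll lower it slowly until it touches, then release.

Run:
```python
from h import *
np.set_printoptions(precision=4,suppress=True)
T=np.array([.519,.226,0])
ctrl.move_straight(T+UP*.062,.06); ctrl.wait(.2)
s=ctrl.move_straight(T+UP*.046,.015,stop_force=4); rep(f"down {s}")
p=np.array(ctrl.state()["position"])
ctrl.wait(.2); rep("rest")
if s:
    ctrl.command_gripper(0.7); rep("half"); ctrl.command_gripper(.95); rep("open")
    ctrl.move_straight(p+UP*.06,.06,stop_force=10); ctrl.move_straight(p+UP*.2,.2)
    ctrl.set_joints(ctrl.inverse_kinematics([.45,-.02,.3],Rdown(0,0))); rep("away")
    a=cam("top")[0]; b=cam("side")[0]
    im=np.hstack([a[150:290,110:450],]); im2=b[90:420,160:340]
    cv2.imwrite("pics/f.png",np.hstack([cv2.resize(b[80:420,150:340],(335,600)),cv2.resize(im,(465,600*340//340))])[:,:,::-1])
```

```text
down True 16.69 tcp [0.5189 0.226  0.0535] F [-0.8532 -0.7202  3.9608] op 0.575 ff 24.996306002140045
rest 16.89 tcp [0.5189 0.226  0.0535] F [-1.2249  0.6956  5.3209] op 0.57 ff 24.996481239795685
half 17.32 tcp [0.517  0.2256 0.0517] F [ 0.0926 -0.6656 -0.4874] op 0.699 ff 0.0
open 17.89 tcp [0.5173 0.2256 0.052 ] F [1.2976 0.5129 0.0475] op 0.952 ff 0.0
away 20.93 tcp [ 0.45   -0.0195  0.2992] F [0.2124 0.8421 0.5192] op 0.95 ff 0.0
```

View pics/f.png

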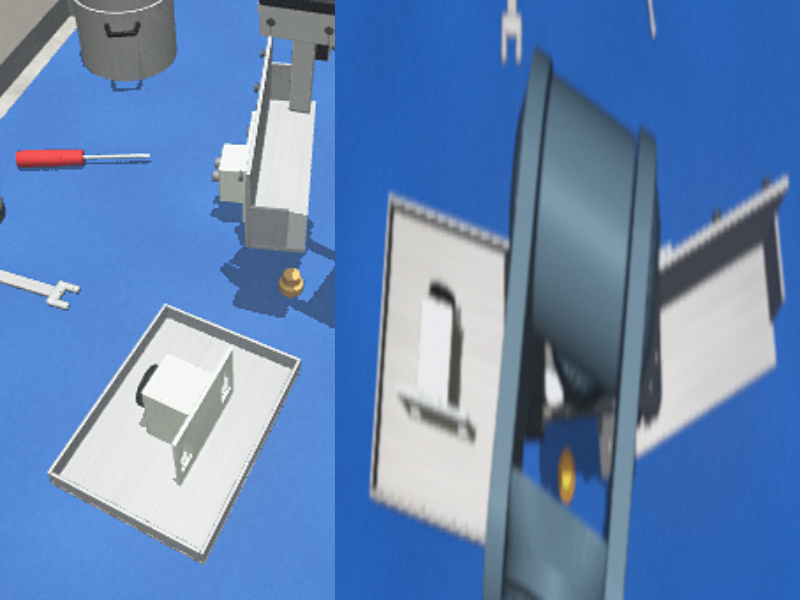

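The gauge unit stands upright in the tray (left half, around (190,410)). The knob unit still hangs at (235,175), and the arm is free of everything.

```bash
python3 -c "
from plant import ctrl
print(ctrl.job_done())"
```

```text
the job is handed in; nothing more can be done
None
```

The gauge unit was lifted off its studs and set down upright on the tray floor, the knob unit was left hanging, and the job was handed in at about 21 s.

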